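Put the press weight on a glued leather case

TASK

Two pressing boards with glued leather cases lie on the bench; one of them already has its weight on. Lift the other bar-handled rectangular weight, which stands on the bench, by its handle and set it down, without dropping it, in the middle of the bare pressing board with its long side along the board's long side. Let go, and leave the ring-topped round weight and the weight on the other board where they are.

Things in the scene. Friction and masses are not known exactly. Their poses are not given: they have to be found in the camera images.
- weight: Weight to lift: dark steel slab 120 x 88 x 10 mm (x, y, z), a level wooden handle bar over its middle along x: 96 long, 16 wide, 18 high, centre 50 mm above the underside, on two 10 mm posts at x = +-38 mm; 31 mm free between slab and bar. 0.6 to 0.9 kg, centred. Starts flat on the bench. Origin: centre of underside, z up; half a turn looks the same.
- board: Bare pressing board, fixed: plywood base 190 x 146 mm, a blue leather case on it, its round edge just showing, and a flat wooden top board 160 x 120 mm (x, y), upper face 34 mm above the bench. Origin: centre of the underside at bench height, straight below the top face's centre; x along the long side, z up.
- weight_taken: A twin of the weight to lift (same sizes), already standing on the other pressing board (same make and sizes), its handle's top 93 mm above the bench. Leave it alone. Origin: centre of its underside.
- round_weight: Round dark steel weight, 88 mm in diameter, 16 mm thick, with an upright steel ring on top (total height 60 mm), standing on the bench near the weight to lift. Leave it alone. Origin: centre of its underside.
There are look-alikes about, which are no part of the job. What is shaped like the weight but green is not meant.

How it is judged:
By the outcome, as a careful person would: the job done as asked, in the order asked, and still so for the second after the job is handed in, with the robot touching nothing.
It also fails if it takes over 32 s, if anything falls off the work surface, if the arm or the gripper's body presses on something with over 40 N, if the wrist force passes 120 N, or if a joint passes its speed limit or range.

ROBOT

A 7-joint arm with a two-finger parallel gripper is mounted at the origin on the work surface. World frame = base frame: x ahead of the robot, y to its left, z up, the work surface at z = 0. Lengths are in m, angles in rad, forces in N, time in s.
With the tool pointing down it reaches from about 0.4 to 0.85 m from the base axis. Payload 10.4 kg.
Tool frame: the origin (TCP) lies between the finger pads; the fingertips stand tcp_to_tips ahead of it and the grasp point (between the pads) lies 8 mm behind it (tcp_to_tips is the distance from the TCP to the fingertips, in m); z points along the fingers, y is the line along which they close (so a half turn about z gives the same grasp; the last joint's range is limited). The gripper opens to 85 mm and grips with 20 to 120 N. Pads are 22 mm wide; open, the fingers measure 114 mm over their backs; the gripper's body (76 mm by 85 mm) begins 54 mm behind the grasp point. The pads swing forward as they close: fully open they stand 13 mm farther back than shut.
Start: joints at [-0.023, 0.332, -0.065, 1.46, 0.022, 1.35, -0.088], TCP at [0.625, 0, 0.242] pointing down, gripper open.
Joint ranges: [-2.6, 2.6], [-0.5, 2.12], [-1.47, 1.34], [0.16, 2.42], [-1.27, 4.41], [0.06, 2.06], [-2.6, 2.6]. Speed limits (rad/s): [2.22, 2.22, 2.79, 2.79, 3.14, 3.14, 3.14].

INTERFACE

Orientations are given as a unit quaternion [x, y, z, w].
In Python, from workcell import * gives the robot as it stands.
- The arm moves only by the tool apply_moves, never from a script. Its argument "rows" is a list of rows, each an object of numbers: "x", "y", "z": the shift along the tool's x, y, z in mm; "ax", "ay", "az": the turn, a rotation vector about the tool's x, y, z in degrees; "gripper": the closure, from 0 (fully open) to 1 (shut). A call has 1 to 5 rows; each row shifts and turns the commanded pose from where the row before left it, along the tool's axes as they then stand; what a row does not reach is not made up. A row lasts 1/12 s, in which the tool goes at most 41.7 mm and 7.16 degrees, less where a joint would pass 70% of its speed; a pose out of reach is approached as far as the arm can. A call with a gripper value outside its range is refused whole. The fingers move at their own pace and stop on an object; "newtons" is the grip in N (left out, the last holds). Time passes only in rows, so rows that do not move let the fingers close. It gives the time, the measured TCP pose, the force, the opening and the grip force at its end, in the units of the state.
- get_obs(): the state, without advancing time (a new reading comes with each control period).
- camera(name): name is "scene" or "side" or "wrist"; returns a dict with "color" (480x640x3 uint8, red, green, blue), "fov_y" (degrees; the focal length in pixels is half the picture's height over the tangent of half this angle, whatever the lens; pixels are square), "cx", "cy" (the principal point, pixels), "k1" (the pictures are not rectified: a ray, as slopes to the right and down, at radius r is drawn at 1 + k1 r^2 times it, then the intrinsics apply), "rvec" (rotation vector, rad) and "tvec" (3), from world to camera coordinates, as OpenCV has them. Camera axes: x right, y down, z forward; pixel columns grow to the right and rows downward; lengths in m; the calibration is good to about 2 mm. A picture is of the moment at which its call begins. There is no depth.
- hand_in(): hands the job in; it is judged then, once.
The state is a dict: "clock": time; "joint_pos": joint angles; "joint_velocities": joint speeds; "tau": joint torques, N m; "position": TCP position; "ee_rot": TCP orientation; "ft_force": force on the tool from outside, world axes, zero at the start; "torque": the same for the moment, N m; "grip_width": opening from 0.0 (shut) to 1.0 (fully open); "grasp_force": force on a finger pad.
Only numpy, scipy, OpenCV 4.12 (cv2) and the standard library are available. Lean on these libraries where they do the work, as an engineer would, in place of code of your own. Each camera call takes 0.05 s, during which the arm holds its last target. There are 200 camera calls.

## Working session

There is one attempt and no reset: what is moved stays moved. The work goes in short steps, Python scripts to look and compute and a tool call to move; the robot and the scene stay as the last step left them, time stands still between calls to the robot, and variables do not carry over. Pictures are saved under pics/ and viewed, at most 10 in all, crops included, and the job is handed in when it is done.

Besides the shell and the picture viewer there is one more tool, called as name(argument=value, ...) on one line, values as JSON. apply_moves: Moves the arm, as the interface text tells. Its arguments: {"type":"object","properties":{"rows":{"type":"array","items":{"type":"object","properties":{"x":{"type":"number"},"y":{"type":"number"},"z":{"type":"number"},"ax":{"type":"number"},"ay":{"type":"number"},"az":{"type":"number"},"gripper":{"type":"number"}}}},"newtons":{"type":"number"}},"required":["rows"]}

```bash
mkdir -p pics; cat > h.py <<'E'
from workcell import *
import numpy as np, cv2
def save(n,f):
    c=camera(n); cv2.imwrite(f,c["color"][:,:,::-1]); return c
def K(c):
    f=240/np.tan(np.radians(c["fov_y"])/2); return np.array([[f,0,c["cx"]],[0,f,c["cy"]],[0,0,1.]]), np.array([c["k1"],0,0,0.])
def cast(c,px,z):
    k,d=K(c); p=cv2.undistortPoints(np.array(px,float).reshape(-1,1,2),k,d).reshape(-1,2)
    R=cv2.Rodrigues(np.array(c["rvec"],float))[0]; t=np.array(c["tvec"],float).ravel()
    o=-R.T@t; r=np.c_[p,np.ones(len(p))]@R
    return o+r*((z-o[2])/r[:,2])[:,None]
def proj(c,P):
    k,d=K(c); return cv2.projectPoints(np.array(P,float).reshape(-1,1,3),np.array(c["rvec"],float),np.array(c["tvec"],float),k,d)[0].reshape(-1,2)
E
python3 - <<'E'
from h import *
o=get_obs();print(o)
import workcell;print([n for n in dir(workcell) if not n.startswith('_')])
try: print(tcp_to_tips)
except Exception as e: print(e)
for n in("scene","side","wrist"):
    c=save(n,f"pics/{n}0.png");print({k:v for k,v in c.items() if k!="color"})
E
```

```text
{'clock': 0.0, 'joint_pos': array([-0.02260979,  0.33287423, -0.06470138,  1.46092336,  0.02158896,
        1.34992414, -0.08847816]), 'joint_velocities': array([-2.42572653e-03, -5.14054607e-04,  2.06021015e-03,  1.98693862e-04,
        1.08800731e-04, -3.94012796e-05, -4.14072570e-04]), 'tau': array([ 4.98105128e-04, -6.25449800e+01,  4.97091911e-02, -3.91610491e+01,
        1.63588714e-02,  9.83294769e-03, -6.01235030e-06]), 'position': array([6.24639190e-01, 5.51199576e-06, 2.41523030e-01]), 'ee_rot': array([ 7.07088523e-01,  7.07124675e-01, -5.26357723e-04, -4.86906195e-04]), 'ft_force': array([ 0.3833665 , -0.39944767,  0.0439221 ]), 'torque': array([-0.02482249,  0.03648391, -0.01556911]), 'grasp_force': 0.0, 'grip_width': 1.0015932174642124}
['MotionError', 'camera', 'get_obs', 'hand_in', 'tcp_to_tips']
0.011
{'fov_y': 45.88055438772947, 'cx': 318.26151734500655, 'cy': 248.87105905090405, 'k1': -0.1288557103530592, 'rvec': array([ 0.91101237,  2.4626724 , -1.11370365]), 'tvec': array([ 0.34789701, -0.13411975,  1.60419235])}
{'fov_y': 44.42456472621086, 'cx': 316.2719885169695, 'cy': 229.23258313195663, 'k1': -0.18261484376265982, 'rvec': array([ 2.20731292, -0.19375111,  0.11028667]), 'tvec': array([-0.40191684,  0.06353774,  1.33108034])}
{'fov_y': 68.32322347176542, 'cx': 321.3670282716069, 'cy': 235.34593969679796, 'k1': -0.06949516791144983, 'rvec': array([-2.87108397e+00, -3.44266969e-04,  1.46739249e-03]), 'tvec': array([-0.6243999 , -0.03536161,  0.37929495])}
```

View pics/scene0.png

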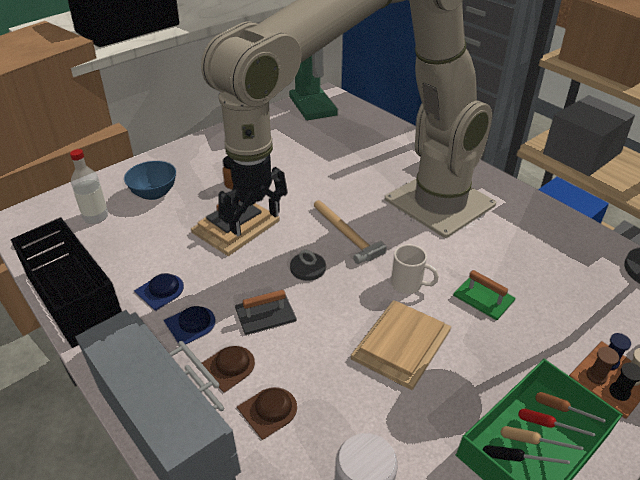

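View pics/side0.png

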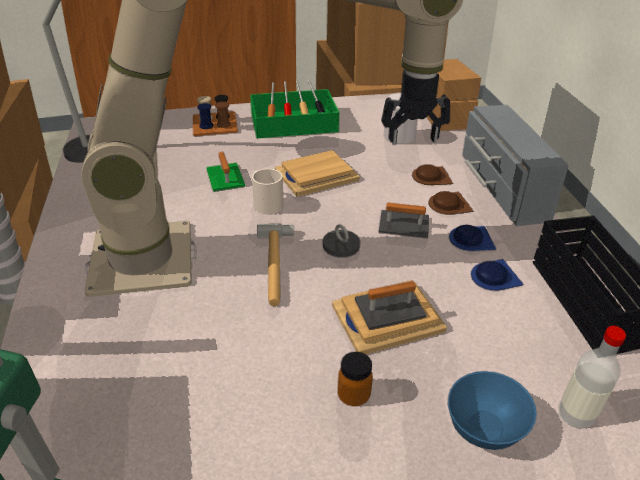

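Candidates shaped like the weight: the steel slab on the bench, scene (265,308) / side (405,220); the green one, scene (485,293), excluded by colour; the twin already on a board, scene (240,215) / side (392,305), excluded as taken. The bare board is at scene (402,342) / side (318,172). I'll confirm these in enlarged crops.

```bash
python3 - <<'E'
import cv2,numpy as np
a=cv2.imread("pics/scene0.png");b=cv2.imread("pics/side0.png")
r=lambda i,x,y,w,h,s:cv2.resize(i[y:y+h,x:x+w],None,fx=s,fy=s,interpolation=cv2.INTER_CUBIC)
A=np.hstack([r(a,225,280,80,60,5),r(b,370,195,80,60,5)])
B=np.hstack([r(a,340,295,120,90,3.3333),r(b,265,140,100,75,4)])
cv2.imwrite("pics/crop.png",np.vstack([A,B]))
E
```

```text
(no output)
```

View pics/crop.png

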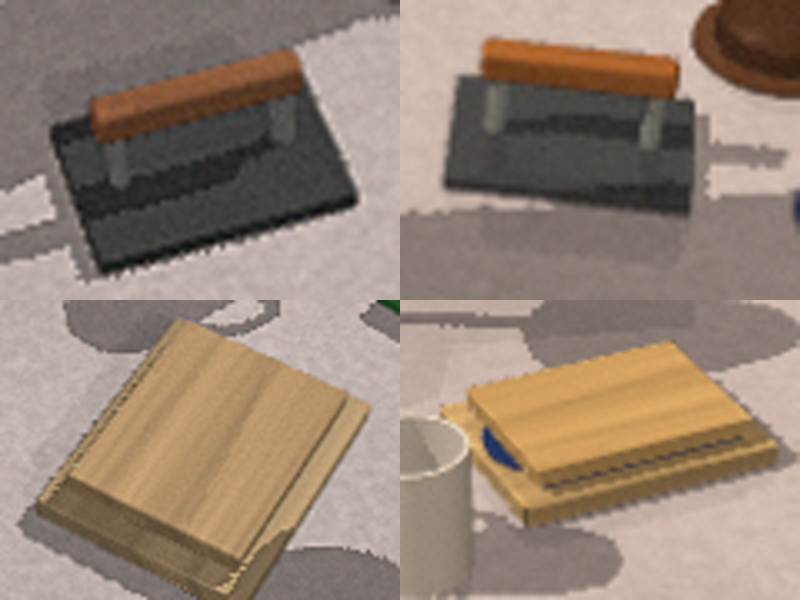

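The crops confirm it: the top row is the steel slab with a wooden bar standing on the bench, seen in both views. The bottom row is the bare board with blue leather under its edge. Next I measure both.

```bash
cat >> h.py <<'E'
def fit(P,a,b):  # P: 4 corners in order; centre, yaw of long side
    c=P.mean(0); e=[P[(i+1)%4]-P[i] for i in range(4)]; L=[np.linalg.norm(v[:2]) for v in e]
    v=e[0]-e[2] if L[0]+L[2]>L[1]+L[3] else e[1]-e[3]
    return c.round(4),round(np.degrees(np.arctan2(v[1],v[0]))%180,2),np.round(L,4)
E
python3 - <<'E'
from h import *
cs={n:camera(n) for n in("scene","side")}
q={"scene":np.array([(180,320),(348,392),(245,562),(70,480)])/3.3333+[340,295-90],
"side":np.array([(668,342),(752,422),(535,475),(468,390)])/4.+[265-100,140-75]}
w={"scene":np.array([(52,125),(300,75),(355,192),(97,260)])/5.+[225,280],
"side":np.array([(455,75),(694,100),(690,205),(445,185)])/5.+[370-80,195]}
for n in cs:
    print(n,"board",fit(cast(cs[n],q[n]-.4,.034),0,0)); P=cast(cs[n],w[n]-.4,.010);print("slab",P[:,:2].round(3).tolist(),fit(P,0,0))
    h=cv2.cvtColor(cs[n]["color"],cv2.COLOR_RGB2HSV)
    m=((h[...,0]<16)&(h[...,1]>120)&(h[...,2]>60)).astype(np.uint8)
    x,y=(225,280) if n=="scene" else (370,195)
    M=np.zeros_like(m);M[y:y+60,x:x+70]=m[y:y+60,x:x+70]
    k=max(cv2.findContours(M,0,2)[0],key=cv2.contourArea); r=cv2.minAreaRect(k);b=cv2.boxPoints(r)
    print("bar",r,fit(cast(cs[n],b,.052),0,0))
    # round weight, mask dark blob
    R=cv2.Rodrigues(np.array(cs[n]["rvec"]))[0];print("cam",(-R.T@cs[n]["tvec"]).round(3))
print("round", cast(cs["scene"],[(308,266)],.008),cast(cs["side"],[(341,245)],.012))
print("mug", cast(cs["scene"],[(410,288)],.0),cast(cs["side"],[(268,208)],.0))
E
```

```text
scene board (array([0.4656, 0.2834, 0.034 ]), np.float64(17.93), array([0.1223, 0.1584, 0.1194, 0.1589]))
slab [[0.675, -0.04], [0.569, 0.008], [0.595, 0.081], [0.705, 0.039]] (array([0.6358, 0.0219, 0.01  ]), np.float64(157.33), array([0.1166, 0.0775, 0.1184, 0.0851]))
bar ((263.5389099121094, 298.6476745605469), (8.754569053649902, 42.95846939086914), 75.25643920898438) (array([0.6351, 0.0208, 0.052 ]), np.float64(160.02), array([0.0963, 0.0269, 0.0947, 0.0263]))
cam [1.109 0.754 0.957]
side board (array([0.4582, 0.2752, 0.034 ]), np.float64(15.78), array([0.1219, 0.1601, 0.1189, 0.1554]))
slab [[0.587, 0.078], [0.7, 0.038], [0.67, -0.045], [0.558, -0.01]] (array([0.6287, 0.0155, 0.01  ]), np.float64(161.41), array([0.1202, 0.0878, 0.1171, 0.0928]))
bar ((405.62701416015625, 208.27175903320312), (39.10167694091797, 8.094733238220215), 5.90614128112793) (array([0.6293, 0.0164, 0.052 ]), np.float64(160.28), array([0.0347, 0.0947, 0.0345, 0.0929]))
cam [ 0.203 -1.081  0.853]
round [[ 0.463465   -0.03297558  0.008     ]] [[ 0.45774373 -0.04745546  0.012     ]]
mug [[0.32284291 0.17724275 0.        ]] [[0.3103945  0.14648468 0.        ]]
```

```bash
python3 - <<'E'
from h import *
c=camera("wrist")
h=cv2.cvtColor(c["color"],cv2.COLOR_RGB2HSV)
m=((h[...,0]<16)&(h[...,1]>120)&(h[...,2]>60)).astype(np.uint8)
for k in cv2.findContours(m,0,2)[0]:
    if cv2.contourArea(k)>300:
        r=cv2.minAreaRect(k);print(r,fit(cast(c,cv2.boxPoints(r),.058),0,0))
E
```

```text
((330.97442626953125, 189.9452362060547), (103.12095642089844, 16.48910140991211), 19.98310661315918) (array([0.6339, 0.0217, 0.058 ]), np.float64(160.02), array([0.0147, 0.0925, 0.0151, 0.0935]))
((495.0, 9.5), (19.0, 64.0), 90.0) (array([0.7682, 0.1729, 0.058 ]), np.float64(2.76), array([0.0546, 0.0149, 0.055 , 0.0146]))
```

View pics/wrist0.png

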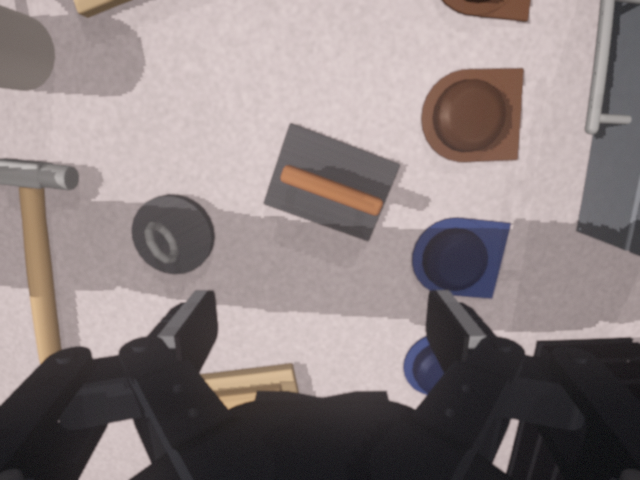

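The wrist view shows the steel weight with its bar at (331,190) and the ring weight at (173,235), clear of it. The bar is at (0.634, 0.021) with a yaw of 160°. I turn the tool and move over it.

apply_moves(rows=[{"x": 21,"y": 9},{"az": -7},{"az": -7},{"az": -7},{"az": -7}])

```text
invalid input at $.rows[0]: expected keys x, y, z, ax, ay, az, gripper
```

apply_moves(rows=[{"az": -7},{"az": -7},{"az": -7},{"az": -7},{"az": -7}])

```text
invalid input at $.rows[0]: expected keys x, y, z, ax, ay, az, gripper
```

apply_moves(rows=[{"az": -7},{"z": 35},{"z": 35},{"z": 20},{"z": 0}])

```text
invalid input at $.rows[0]: expected keys x, y, z, ax, ay, az, gripper
```

```bash
cat >> h.py <<'E'
from scipy.spatial.transform import Rotation as Ro
def tool():
    o=get_obs();R=Ro.from_quat(o["ee_rot"]).as_matrix()
    print("t",round(o["clock"],2),"p",o["position"].round(4),"yaw y",np.degrees(np.arctan2(R[1,1],R[0,1])).round(2),"zaxis",R[:,2].round(4),"F",o["ft_force"].round(1),"gw",round(o["grip_width"],3),"gf",round(o["grasp_force"],1));return o,R
E
python3 - <<'E'
from h import *
o,R=tool();c=save("wrist","pics/w1.png")
h=cv2.cvtColor(c["color"],cv2.COLOR_RGB2HSV)
m=((h[...,0]<16)&(h[...,1]>120)&(h[...,2]>60)).astype(np.uint8)
for k in cv2.findContours(m,0,2)[0]:
    if cv2.contourArea(k)>300:
        r=cv2.minAreaRect(k);f=fit(cast(c,cv2.boxPoints(r),.059),0,0);print(r,f,(R.T@(f[0]-o["position"])).round(4))
E
```

```text
t 0.3 p [0.6249 0.     0.2421] yaw y -0.0 zaxis [-4.e-04  0.e+00 -1.e+00] F [-0.7 -0.4 -0.8] gw 1.003 gf 0.0
((330.8138427734375, 189.8868408203125), (102.77922058105469, 16.48910140991211), 19.98310661315918) (array([0.6339, 0.0219, 0.059 ]), np.float64(160.01), array([0.0146, 0.0919, 0.015 , 0.093 ])) [0.0219 0.0091 0.1831]
((494.0, 9.5), (19.0, 66.0), 90.0) (array([0.767 , 0.1726, 0.059 ]), np.float64(2.74), array([0.0561, 0.0149, 0.0565, 0.0146])) [0.1726 0.1422 0.183 ]
```

View pics/w1.png

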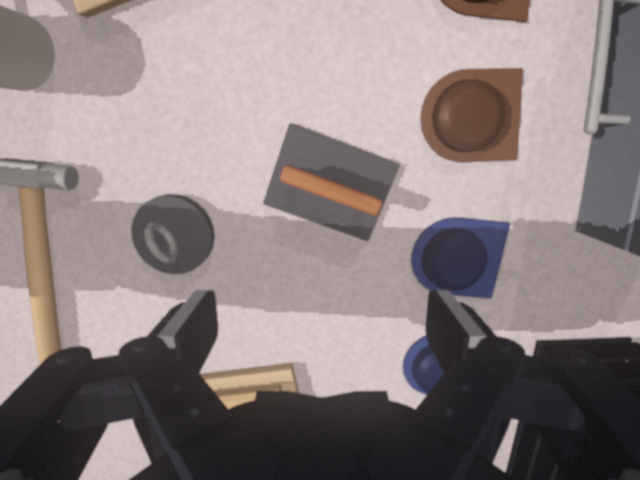

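The moves were refused because every row needs all the keys. The picture is unchanged, with the bar still at (331,190). I'll resend with full rows.

apply_moves(rows=[{"x": 21,"y": 9,"z": 0,"ax": 0,"ay": 0,"az": 0,"gripper": 0},{"x": 0,"y": 0,"z": 0,"ax": 0,"ay": 0,"az": -7,"gripper": 0},{"x": 0,"y": 0,"z": 0,"ax": 0,"ay": 0,"az": -7,"gripper": 0},{"x": 0,"y": 0,"z": 0,"ax": 0,"ay": 0,"az": -7,"gripper": 0},{"x": 0,"y": 0,"z": 0,"ax": 0,"ay": 0,"az": -7,"gripper": 0}])

```text
clock: 0.77
position: [0.634, 0.0211, 0.2422]
ee_rot: [0.512, 0.859, -0.0, -0.0]
ft_force: [-0.2, 0.3, 0.2]
grip_width: 0.999
grasp_force: 0.0
```

apply_moves(rows=[{"x": 0,"y": 0,"z": 0,"ax": 0,"ay": 0,"az": -7,"gripper": 0},{"x": 0,"y": 0,"z": 0,"ax": 0,"ay": 0,"az": -7,"gripper": 0},{"x": 0,"y": 0,"z": 0,"ax": 0,"ay": 0,"az": -7,"gripper": 0},{"x": 0,"y": 0,"z": 0,"ax": 0,"ay": 0,"az": -7,"gripper": 0},{"x": 0,"y": 0,"z": 0,"ax": 0,"ay": 0,"az": -7,"gripper": 0}])

```text
clock: 1.18
position: [0.634, 0.021, 0.2423]
ee_rot: [0.231, 0.973, -0.0, 0.0]
ft_force: [-0.6, -0.4, 0.4]
grip_width: 1.002
grasp_force: 0.0
```

apply_moves(rows=[{"x": 0,"y": 0,"z": 0,"ax": 0,"ay": 0,"az": -7,"gripper": 0},{"x": 0,"y": 0,"z": 30,"ax": 0,"ay": 0,"az": 0,"gripper": 0},{"x": 0,"y": 0,"z": 30,"ax": 0,"ay": 0,"az": 0,"gripper": 0},{"x": 0,"y": 0,"z": 20,"ax": 0,"ay": 0,"az": 0,"gripper": 0},{"x": 0,"y": 0,"z": 0,"ax": 0,"ay": 0,"az": 0,"gripper": 0}])

```text
clock: 1.6
position: [0.6315, 0.0206, 0.1574]
ee_rot: [0.174, 0.985, -0.001, -0.004]
ft_force: [-0.1, 0.1, -1.4]
grip_width: 0.998
grasp_force: 0.0
```

```bash
python3 - <<'E'
from h import *
o,R=tool();c=save("wrist","pics/w2.png")
h=cv2.cvtColor(c["color"],cv2.COLOR_RGB2HSV)
m=((h[...,0]<16)&(h[...,1]>120)&(h[...,2]>60)).astype(np.uint8)
for k in cv2.findContours(m,0,2)[0]:
    if cv2.contourArea(k)>300:
        r=cv2.minAreaRect(k);f=fit(cast(c,cv2.boxPoints(r),.059),0,0);print(r,f,(R.T@(f[0]-o["position"])).round(4))
E
```

```text
t 1.6 p [0.6315 0.0206 0.1574] yaw y 70.0 zaxis [-7.4e-03 -5.0e-04 -1.0e+00] F [-0.1  0.1 -1.4] gw 0.998 gf 0.0
((324.0, 238.5), (131.0, 22.0), 90.0) (array([0.6324, 0.0216, 0.059 ]), np.float64(160.12), array([0.0143, 0.093 , 0.0158, 0.093 ])) [-0.0012  0.0015  0.0984]
```

View pics/w2.png

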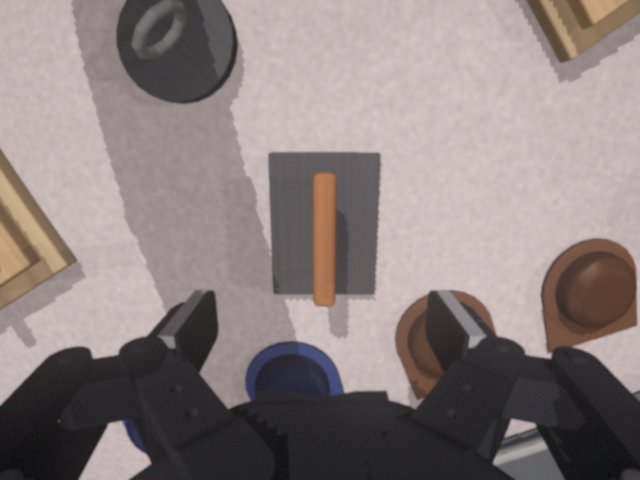

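The bar is at (324,238), vertical in the picture and centred between the fingers. I descend.

apply_moves(rows=[{"x": 0,"y": 1,"z": 30,"ax": 0,"ay": 0,"az": 0,"gripper": 0},{"x": 0,"y": 0,"z": 30,"ax": 0,"ay": 0,"az": 0,"gripper": 0},{"x": 0,"y": 0,"z": 25,"ax": 0,"ay": 0,"az": 0,"gripper": 0},{"x": 0,"y": 0,"z": 15,"ax": 0,"ay": 0,"az": 0,"gripper": 0},{"x": 0,"y": 0,"z": 0,"ax": 0,"ay": 0,"az": 0,"gripper": 0}])

```text
clock: 2.07
position: [0.6334, 0.0218, 0.0606]
ee_rot: [0.174, 0.985, -0.0, -0.002]
ft_force: [-0.0, 0.0, 0.3]
grip_width: 1.0
grasp_force: 0.0
```

apply_moves(rows=[{"x": 0,"y": 0,"z": 0,"ax": 0,"ay": 0,"az": 0,"gripper": 0},{"x": 0,"y": 0,"z": 0,"ax": 0,"ay": 0,"az": 0,"gripper": 0},{"x": 0,"y": 0,"z": 0,"ax": 0,"ay": 0,"az": 0,"gripper": 0}])

```text
clock: 2.32
position: [0.6358, 0.0221, 0.0648]
ee_rot: [0.174, 0.985, 0.0, 0.002]
ft_force: [0.5, -0.7, -0.6]
grip_width: 1.0
grasp_force: 0.0
```

```bash
python3 -c "
from h import *
tool()"
```

```text
t 2.32 p [0.6358 0.0221 0.0648] yaw y 69.99 zaxis [ 3.6e-03  2.0e-04 -1.0e+00] F [ 0.5 -0.7 -0.6] gw 1.0 gf 0.0
```

apply_moves(rows=[{"x": 0,"y": 0,"z": 10,"ax": 0,"ay": 0,"az": 0,"gripper": 0},{"x": 0,"y": 0,"z": 10,"ax": 0,"ay": 0,"az": 0,"gripper": 0},{"x": 0,"y": 0,"z": 0,"ax": 0,"ay": 0,"az": 0,"gripper": 0},{"x": 0,"y": 0,"z": 0,"ax": 0,"ay": 0,"az": 0,"gripper": 0},{"x": 0,"y": 0,"z": 0,"ax": 0,"ay": 0,"az": 0,"gripper": 0}])

```text
clock: 2.73
position: [0.6343, 0.022, 0.0422]
ee_rot: [0.174, 0.985, -0.0, -0.0]
ft_force: [0.2, -0.1, 0.2]
grip_width: 1.003
grasp_force: 0.0
```

apply_moves(rows=[{"x": 0,"y": 0,"z": 0,"ax": 0,"ay": 0,"az": 0,"gripper": 0.5},{"x": 0,"y": 0,"z": 0,"ax": 0,"ay": 0,"az": 0,"gripper": 1},{"x": 0,"y": 0,"z": 0,"ax": 0,"ay": 0,"az": 0,"gripper": 1},{"x": 0,"y": 0,"z": 0,"ax": 0,"ay": 0,"az": 0,"gripper": 1},{"x": 0,"y": 0,"z": 0,"ax": 0,"ay": 0,"az": 0,"gripper": 1}], newtons=60)

```text
clock: 3.15
position: [0.6345, 0.022, 0.0425]
ee_rot: [0.174, 0.985, 0.0, 0.0]
ft_force: [-0.1, -0.9, 0.3]
grip_width: 0.3
grasp_force: 0.0
```

apply_moves(rows=[{"x": 0,"y": 0,"z": 0,"ax": 0,"ay": 0,"az": 0,"gripper": 1},{"x": 0,"y": 0,"z": 0,"ax": 0,"ay": 0,"az": 0,"gripper": 1},{"x": 0,"y": 0,"z": 0,"ax": 0,"ay": 0,"az": 0,"gripper": 1},{"x": 0,"y": 0,"z": 0,"ax": 0,"ay": 0,"az": 0,"gripper": 1},{"x": 0,"y": 0,"z": 0,"ax": 0,"ay": 0,"az": 0,"gripper": 1}], newtons=60)

```text
clock: 3.57
position: [0.6344, 0.0217, 0.0425]
ee_rot: [0.174, 0.985, -0.0, 0.0]
ft_force: [-3.0, -1.5, 4.6]
grip_width: 0.176
grasp_force: 59.7
```

```bash
python3 -c "
from h import *
tool()"
```

```text
t 3.57 p [0.6344 0.0217 0.0425] yaw y 69.99 zaxis [ 2.e-04 -3.e-04 -1.e+00] F [-3.  -1.5  4.6] gw 0.176 gf 59.7
```

apply_moves(rows=[{"x": 0,"y": 0,"z": -10,"ax": 0,"ay": 0,"az": 0,"gripper": 1},{"x": 0,"y": 0,"z": -20,"ax": 0,"ay": 0,"az": 0,"gripper": 1},{"x": 0,"y": 0,"z": -30,"ax": 0,"ay": 0,"az": 0,"gripper": 1},{"x": 0,"y": 0,"z": -30,"ax": 0,"ay": 0,"az": 0,"gripper": 1},{"x": 0,"y": 0,"z": -20,"ax": 0,"ay": 0,"az": 0,"gripper": 1}])

```text
clock: 3.98
position: [0.6346, 0.0224, 0.1549]
ee_rot: [0.173, 0.985, 0.0, 0.001]
ft_force: [0.9, -0.6, -5.7]
grip_width: 0.174
grasp_force: 59.2
```

apply_moves(rows=[{"x": 0,"y": 0,"z": -10,"ax": 0,"ay": 0,"az": 0,"gripper": 1},{"x": 0,"y": 0,"z": 0,"ax": 0,"ay": 0,"az": 0,"gripper": 1},{"x": 0,"y": 0,"z": 0,"ax": 0,"ay": 0,"az": 0,"gripper": 1},{"x": 0,"y": 0,"z": 0,"ax": 0,"ay": 0,"az": 0,"gripper": 1},{"x": 0,"y": 0,"z": 0,"ax": 0,"ay": 0,"az": 0,"gripper": 1}])

```text
clock: 4.4
position: [0.6333, 0.0219, 0.1601]
ee_rot: [0.174, 0.985, -0.0, -0.002]
ft_force: [0.4, -0.3, -6.5]
grip_width: 0.175
grasp_force: 59.1
```

```bash
python3 -c "
from h import *
o,R=tool(); print(1000*R.T@(np.array([.463,.282,o['position'][2]])-o['position']))"
```

```text
t 4.4 p [0.6333 0.0219 0.1601] yaw y 70.01 zaxis [-3.4e-03 -1.0e-04 -1.0e+00] F [ 0.4 -0.3 -6.5] gw 0.175 gf 59.1
[248.94002777 186.22094014   0.54211603]
```

apply_moves(rows=[{"x": 8,"y": 13,"z": 0,"ax": 0,"ay": 0,"az": 0,"gripper": 1},{"x": 16,"y": 24,"z": 0,"ax": 0,"ay": 0,"az": 0,"gripper": 1},{"x": 18,"y": 26,"z": 0,"ax": 0,"ay": 0,"az": 0,"gripper": 1},{"x": 18,"y": 26,"z": 0,"ax": 0,"ay": 0,"az": 0,"gripper": 1},{"x": 18,"y": 26,"z": 0,"ax": 0,"ay": 0,"az": 0,"gripper": 1}])

```text
clock: 4.82
position: [0.5993, 0.1578, 0.161]
ee_rot: [0.174, 0.985, -0.0, -0.001]
ft_force: [0.7, 0.3, -5.5]
grip_width: 0.175
grasp_force: 59.1
```

apply_moves(rows=[{"x": 18,"y": 26,"z": 0,"ax": 0,"ay": 0,"az": 0,"gripper": 1},{"x": 18,"y": 26,"z": 0,"ax": 0,"ay": 0,"az": 0,"gripper": 1},{"x": 18,"y": 26,"z": 0,"ax": 0,"ay": 0,"az": 0,"gripper": 1},{"x": 18,"y": 26,"z": 0,"ax": 0,"ay": 0,"az": 0,"gripper": 1},{"x": 13,"y": 19,"z": 0,"ax": 0,"ay": 0,"az": 0,"gripper": 1}])

```text
clock: 5.23
position: [0.5605, 0.3045, 0.161]
ee_rot: [0.172, 0.985, 0.0, -0.001]
ft_force: [-0.1, 0.4, -6.8]
grip_width: 0.176
grasp_force: 59.2
```

apply_moves(rows=[{"x": 5,"y": 8,"z": 0,"ax": 0,"ay": 0,"az": -5,"gripper": 1},{"x": 0,"y": 0,"z": 0,"ax": 0,"ay": 0,"az": -7,"gripper": 1},{"x": 0,"y": 0,"z": 0,"ax": 0,"ay": 0,"az": -7,"gripper": 1},{"x": 0,"y": 0,"z": 0,"ax": 0,"ay": 0,"az": -7,"gripper": 1},{"x": 0,"y": 0,"z": 0,"ax": 0,"ay": 0,"az": -6,"gripper": 1}])

```text
clock: 5.65
position: [0.5601, 0.3103, 0.1608]
ee_rot: [-0.108, 0.994, -0.0, -0.001]
ft_force: [-1.2, -0.7, -6.5]
grip_width: 0.174
grasp_force: 59.2
```

apply_moves(rows=[{"x": 0,"y": 0,"z": 0,"ax": 0,"ay": 0,"az": -5,"gripper": 1},{"x": 0,"y": 0,"z": 0,"ax": 0,"ay": 0,"az": 0,"gripper": 1},{"x": 0,"y": 0,"z": 0,"ax": 0,"ay": 0,"az": 0,"gripper": 1},{"x": 0,"y": 0,"z": 0,"ax": 0,"ay": 0,"az": 0,"gripper": 1},{"x": 0,"y": 0,"z": 0,"ax": 0,"ay": 0,"az": 0,"gripper": 1}])

```text
clock: 6.07
position: [0.5605, 0.3105, 0.162]
ee_rot: [-0.147, 0.989, -0.0, -0.0]
ft_force: [-0.5, -0.1, -6.0]
grip_width: 0.174
grasp_force: 59.2
```

```bash
python3 - <<'E'
from h import *
tool();save("wrist","pics/w3.png")
E
```

```text
t 6.07 p [0.5605 0.3105 0.162 ] yaw y 106.88 zaxis [-4.e-04 -3.e-04 -1.e+00] F [-0.5 -0.1 -6. ] gw 0.174 gf 59.2
```

View pics/w3.png

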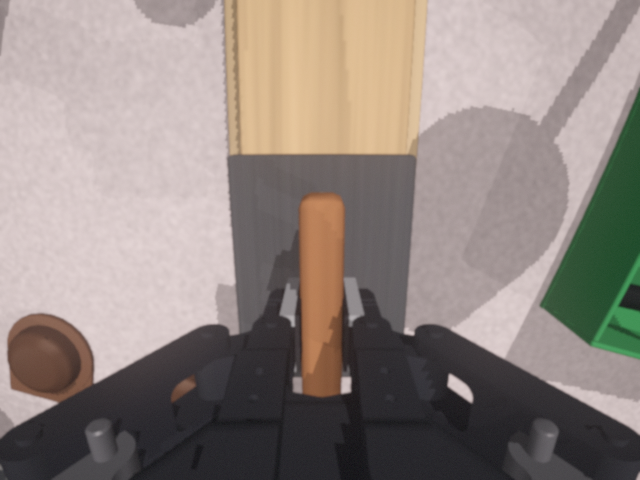

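The weight hangs straight in the grip. The board's long edges are at columns ~237 and ~415, parallel to the slab. I back off 75 mm to see the board's near end too.

apply_moves(rows=[{"x": -25,"y": 0,"z": 0,"ax": 0,"ay": 0,"az": 0,"gripper": 1},{"x": -25,"y": 0,"z": 0,"ax": 0,"ay": 0,"az": 0,"gripper": 1},{"x": -25,"y": 0,"z": 0,"ax": 0,"ay": 0,"az": 0,"gripper": 1},{"x": 0,"y": 0,"z": 0,"ax": 0,"ay": 0,"az": 0,"gripper": 1},{"x": 0,"y": 0,"z": 0,"ax": 0,"ay": 0,"az": 0,"gripper": 1}])

```text
clock: 6.53
position: [0.633, 0.3325, 0.1613]
ee_rot: [-0.147, 0.989, -0.0, -0.0]
ft_force: [-0.9, -0.4, -5.9]
grip_width: 0.176
grasp_force: 59.3
```

apply_moves(rows=[{"x": 0,"y": 0,"z": 0,"ax": 0,"ay": 0,"az": 0,"gripper": 1},{"x": 0,"y": 0,"z": 0,"ax": 0,"ay": 0,"az": 0,"gripper": 1},{"x": 0,"y": 0,"z": 0,"ax": 0,"ay": 0,"az": 0,"gripper": 1}])

```text
clock: 6.78
position: [0.6318, 0.3326, 0.1627]
ee_rot: [-0.148, 0.989, -0.0, 0.0]
ft_force: [-0.4, -0.1, -6.8]
grip_width: 0.177
grasp_force: 59.3
```

```bash
python3 - <<'E'
from h import *
tool();c=save("wrist","pics/w4.png")
i=cv2.imread("pics/w4.png"); cv2.imwrite("pics/w4c.png",cv2.resize(i[0:220,190:450],None,fx=2.7,fy=2.7,interpolation=cv2.INTER_CUBIC))
E
```

```text
t 6.78 p [0.6318 0.3326 0.1627] yaw y 107.01 zaxis [ 2.e-04 -0.e+00 -1.e+00] F [-0.4 -0.1 -6.8] gw 0.177 gf 59.3
```

View pics/w4c.png

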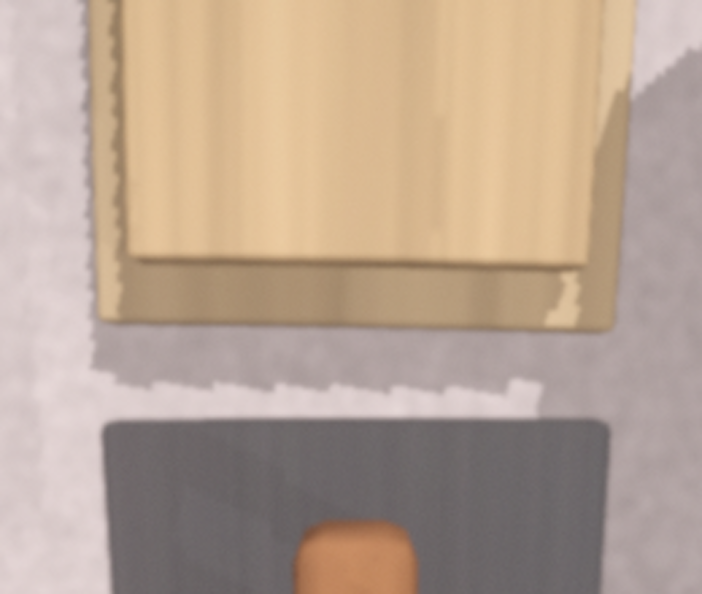

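The crop shows the top board's near corners at (131,257) and (588,264), and the held slab's front corners at (102,424) and (610,422).

```bash
python3 - <<'E'
from h import *
o,R=tool();c=camera("wrist")
g=lambda p:np.array(p)/2.7+[190,0]-.3
p=o["position"]; z=p[2]-.0425
loc=lambda P:((P-p)@R*1000).round(1)
B=loc(cast(c,g([(131,257),(588,264),(124,2),(602,2)]),.034)); S=loc(cast(c,g([(102,424),(610,422)]),z+.010))
# bar end/edges at top z+.059
H=loc(cast(c,g([(296,560),(416,560),(355,521)]),z+.059))
print("board",B.tolist());print("slab",S.tolist());print("bar",H.tolist())
print("yaw board rel", np.degrees(np.arctan2(B[0,0]-B[1,0],B[1,1]-B[0,1])), "slab",np.degrees(np.arctan2(S[0,0]-S[1,0],S[1,1]-S[0,1])))
bc=B[:2].mean(0)+[80,0,0]; sc=S.mean(0)-[60,0,0]; print("bc",bc,"sc",sc,"move",bc-sc, "world board",p+R@(bc/1000))
print("edge lines dy",B[2,1]-B[0,1],B[3,1]-B[1,1],"dx",B[2,0]-B[0,0])
E
```

```text
t 6.83 p [0.6319 0.3325 0.1627] yaw y 107.01 zaxis [ 4.e-04 -1.e-04 -1.e+00] F [ 0.3  0.5 -6.2] gw 0.177 gf 59.3
board [[97.3, -58.5, 128.7], [95.6, 60.2, 128.7], [158.3, -57.6, 128.7], [158.4, 60.8, 128.7]]
slab [[59.5, -43.5, 32.5], [59.8, 43.1, 32.5]]
bar [[45.3, -7.6, -16.5], [45.3, 7.2, -16.5], [50.2, -0.3, -16.5]]
yaw board rel 0.820523727159209 slab -0.19848343066339896
bc [176.45   0.85 128.7 ] sc [-0.35 -0.2  32.5 ] move [176.8    1.05  96.2 ] world board [0.46300884 0.28167916 0.03396944]
edge lines dy 0.8999999999999986 0.5999999999999943 dx 61.000000000000014
```

apply_moves(rows=[{"x": 20,"y": 1,"z": 0,"ax": 0,"ay": 0,"az": 0,"gripper": 1},{"x": 30,"y": 0,"z": 0,"ax": 0,"ay": 0,"az": 0,"gripper": 1},{"x": 30,"y": 0,"z": 0,"ax": 0,"ay": 0,"az": 0,"gripper": 1},{"x": 30,"y": 0,"z": 0,"ax": 0,"ay": 0,"az": 0,"gripper": 1},{"x": 30,"y": 0,"z": 0,"ax": 0,"ay": 0,"az": 0,"gripper": 1}])

```text
clock: 7.3
position: [0.4966, 0.292, 0.1625]
ee_rot: [-0.148, 0.989, -0.0, 0.0]
ft_force: [-0.2, 0.5, -4.7]
grip_width: 0.173
grasp_force: 59.3
```

apply_moves(rows=[{"x": 25,"y": 0,"z": 0,"ax": 0,"ay": 0,"az": 0,"gripper": 1},{"x": 12,"y": 0,"z": 0,"ax": 0,"ay": 0,"az": 0.8,"gripper": 1},{"x": 0,"y": 0,"z": 20,"ax": 0,"ay": 0,"az": 0,"gripper": 1},{"x": 0,"y": 0,"z": 20,"ax": 0,"ay": 0,"az": 0,"gripper": 1},{"x": 0,"y": 0,"z": 15,"ax": 0,"ay": 0,"az": 0,"gripper": 1}])

```text
clock: 7.72
position: [0.4624, 0.2813, 0.1069]
ee_rot: [-0.141, 0.99, -0.0, 0.001]
ft_force: [0.1, -0.4, -6.4]
grip_width: 0.174
grasp_force: 59.3
```

apply_moves(rows=[{"x": 0,"y": 0,"z": 10,"ax": 0,"ay": 0,"az": 0,"gripper": 1},{"x": 0,"y": 0,"z": 0,"ax": 0,"ay": 0,"az": 0,"gripper": 1},{"x": 0,"y": 0,"z": 0,"ax": 0,"ay": 0,"az": 0,"gripper": 1},{"x": 0,"y": 0,"z": 0,"ax": 0,"ay": 0,"az": 0,"gripper": 1},{"x": 0,"y": 0,"z": 0,"ax": 0,"ay": 0,"az": 0,"gripper": 1}])

```text
clock: 8.13
position: [0.4635, 0.2822, 0.0985]
ee_rot: [-0.141, 0.99, 0.0, 0.001]
ft_force: [-0.6, 0.5, -5.9]
grip_width: 0.173
grasp_force: 59.2
```

```bash
python3 - <<'E'
from h import *
o,R=tool(); print(((np.array([.4630,.2817,.0765])-(o["position"]+R@[-.0004,-.0002,0]))@R*1000).round(1))
E
```

```text
t 8.13 p [0.4635 0.2822 0.0985] yaw y 106.2 zaxis [ 0.0018  0.001  -1.    ] F [-0.6  0.5 -5.9] gw 0.173 gf 59.2
[ 1.  -0.2 22. ]
```

apply_moves(rows=[{"x": 0,"y": 0,"z": 5,"ax": 0,"ay": 0,"az": 0,"gripper": 1},{"x": 0,"y": 0,"z": 5,"ax": 0,"ay": 0,"az": 0,"gripper": 1},{"x": 0,"y": 0,"z": 5,"ax": 0,"ay": 0,"az": 0,"gripper": 1},{"x": 0,"y": 0,"z": 3,"ax": 0,"ay": 0,"az": 0,"gripper": 1},{"x": 0,"y": 0,"z": 0,"ax": 0,"ay": 0,"az": 0,"gripper": 1}])

```text
clock: 8.55
position: [0.4623, 0.2814, 0.0783]
ee_rot: [-0.141, 0.99, -0.0, -0.001]
ft_force: [-0.7, -1.0, -6.2]
grip_width: 0.174
grasp_force: 59.2
```

apply_moves(rows=[{"x": 0,"y": 0,"z": 0,"ax": 0,"ay": 0,"az": 0,"gripper": 1},{"x": 0,"y": 0,"z": 0,"ax": 0,"ay": 0,"az": 0,"gripper": 1},{"x": 0,"y": 0,"z": 1,"ax": 0,"ay": 0,"az": 0,"gripper": 1},{"x": 0,"y": 0,"z": 1,"ax": 0,"ay": 0,"az": 0,"gripper": 1},{"x": 0,"y": 0,"z": 0,"ax": 0,"ay": 0,"az": 0,"gripper": 1}])

```text
clock: 8.97
position: [0.4628, 0.2817, 0.0772]
ee_rot: [-0.141, 0.99, -0.0, 0.0]
ft_force: [-0.7, 0.6, -6.4]
grip_width: 0.176
grasp_force: 59.2
```

```bash
python3 - <<'E'
from h import *
o,R=tool(); print(((np.array([.4630,.2817,.0765])-(o["position"]+R@[-.0004,-.0002,0]))@R*1000).round(1))
E
```

```text
t 8.97 p [0.4628 0.2817 0.0772] yaw y 106.2 zaxis [ 1.e-04  0.e+00 -1.e+00] F [-0.7  0.6 -6.4] gw 0.176 gf 59.2
[0.2 0.1 0.7]
```

apply_moves(rows=[{"x": 0,"y": 0,"z": 0.5,"ax": 0,"ay": 0,"az": 0,"gripper": 1},{"x": 0,"y": 0,"z": 0.5,"ax": 0,"ay": 0,"az": 0,"gripper": 1},{"x": 0,"y": 0,"z": 0,"ax": 0,"ay": 0,"az": 0,"gripper": 1},{"x": 0,"y": 0,"z": 0,"ax": 0,"ay": 0,"az": 0,"gripper": 1}])

```text
clock: 9.3
position: [0.4631, 0.2818, 0.0768]
ee_rot: [-0.141, 0.99, 0.0, 0.0]
ft_force: [0.6, -0.3, -1.0]
grip_width: 0.169
grasp_force: 60.1
```

Contact: the weight is now carried mostly by the board. I add a touch more, then let go.

apply_moves(rows=[{"x": 0,"y": 0,"z": 0.3,"ax": 0,"ay": 0,"az": 0,"gripper": 1},{"x": 0,"y": 0,"z": 0,"ax": 0,"ay": 0,"az": 0,"gripper": 1},{"x": 0,"y": 0,"z": 0,"ax": 0,"ay": 0,"az": 0,"gripper": 1},{"x": 0,"y": 0,"z": 0,"ax": 0,"ay": 0,"az": 0,"gripper": 0.6},{"x": 0,"y": 0,"z": 0,"ax": 0,"ay": 0,"az": 0,"gripper": 0.3}])

```text
clock: 9.72
position: [0.4628, 0.2819, 0.0761]
ee_rot: [-0.141, 0.99, 0.0, 0.0]
ft_force: [-0.1, 0.3, 0.5]
grip_width: 0.446
grasp_force: 0.0
```

apply_moves(rows=[{"x": 0,"y": 0,"z": 0,"ax": 0,"ay": 0,"az": 0,"gripper": 0},{"x": 0,"y": 0,"z": 0,"ax": 0,"ay": 0,"az": 0,"gripper": 0},{"x": 0,"y": 0,"z": 0,"ax": 0,"ay": 0,"az": 0,"gripper": 0},{"x": 0,"y": 0,"z": 0,"ax": 0,"ay": 0,"az": 0,"gripper": 0},{"x": 0,"y": 0,"z": 0,"ax": 0,"ay": 0,"az": 0,"gripper": 0}])

```text
clock: 10.13
position: [0.4628, 0.2817, 0.076]
ee_rot: [-0.141, 0.99, 0.0, 0.0]
ft_force: [-0.0, -1.0, 0.5]
grip_width: 0.995
grasp_force: 0.0
```

apply_moves(rows=[{"x": 0,"y": 0,"z": 0,"ax": 0,"ay": 0,"az": 0,"gripper": 0},{"x": 0,"y": 0,"z": 0,"ax": 0,"ay": 0,"az": 0,"gripper": 0},{"x": 0,"y": 0,"z": 0,"ax": 0,"ay": 0,"az": 0,"gripper": 0}])

```text
clock: 10.38
position: [0.4628, 0.2817, 0.076]
ee_rot: [-0.141, 0.99, 0.0, 0.0]
ft_force: [0.0, -0.2, 0.2]
grip_width: 0.997
grasp_force: 0.0
```

apply_moves(rows=[{"x": 0,"y": 0,"z": -15,"ax": 0,"ay": 0,"az": 0,"gripper": 0},{"x": 0,"y": 0,"z": -30,"ax": 0,"ay": 0,"az": 0,"gripper": 0},{"x": 0,"y": 0,"z": -35,"ax": 0,"ay": 0,"az": 0,"gripper": 0},{"x": 0,"y": 0,"z": -35,"ax": 0,"ay": 0,"az": 0,"gripper": 0},{"x": 0,"y": 0,"z": -15,"ax": 0,"ay": 0,"az": 0,"gripper": 0}])

```text
clock: 10.8
position: [0.4639, 0.2828, 0.2107]
ee_rot: [-0.141, 0.99, 0.001, 0.003]
ft_force: [1.0, 0.7, -0.3]
grip_width: 0.997
grasp_force: 0.0
```

apply_moves(rows=[{"x": 0,"y": 0,"z": 0,"ax": 0,"ay": 0,"az": 0,"gripper": 0},{"x": 0,"y": 0,"z": 0,"ax": 0,"ay": 0,"az": 0,"gripper": 0},{"x": 0,"y": 0,"z": 0,"ax": 0,"ay": 0,"az": 0,"gripper": 0},{"x": 0,"y": 0,"z": 0,"ax": 0,"ay": 0,"az": 0,"gripper": 0},{"x": 0,"y": 0,"z": 0,"ax": 0,"ay": 0,"az": 0,"gripper": 0}])

```text
clock: 11.22
position: [0.4623, 0.2814, 0.2047]
ee_rot: [-0.141, 0.99, -0.0, -0.001]
ft_force: [-0.0, -0.2, 0.1]
grip_width: 1.002
grasp_force: 0.0
```

```bash
python3 - <<'E'
from h import *
tool();save("wrist","pics/w5.png")
E
```

```text
t 11.22 p [0.4623 0.2814 0.2047] yaw y 106.21 zaxis [-0.0019 -0.001  -1.    ] F [-0.  -0.2  0.1] gw 1.002 gf 0.0
```

View pics/w5.png

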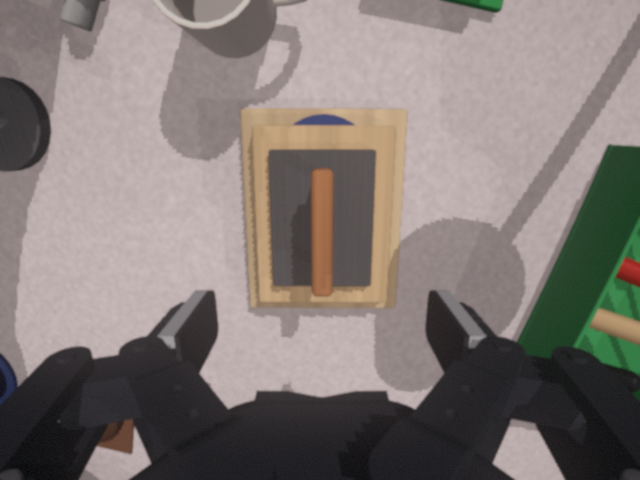

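The weight stands on the board: the slab spans (268–376, 150–286) and the board's top (252–397, 125–303). I check the centring by casting these corners.

```bash
python3 - <<'E'
from h import *
o,R=tool();c=camera("wrist");p=o["position"]
for n,q,z in(("board",[(252,126),(397,125),(391,302),(259,303)],.034),("slab",[(268.5,150),(376.5,150),(371,286),(273.5,286)],.044)):
    P=cast(c,q,z);print(n,fit(P,0,0),((P.mean(0)-p)@R*1000).round(1))
E
```

```text
t 11.27 p [0.4624 0.2814 0.2049] yaw y 106.2 zaxis [-1.6e-03 -8.0e-04 -1.0e+00] F [ 0.1 -0.6 -0.2] gw 1.0 gf 0.0
board (array([0.4635, 0.2846, 0.034 ]), np.float64(16.51), array([0.1201, 0.1602, 0.1248, 0.1603])) [ -2.3   2.8 170.9]
slab (array([0.4633, 0.2823, 0.044 ]), np.float64(16.15), array([0.0877, 0.1192, 0.0877, 0.1192])) [ -1.4   0.6 160.9]
```

```bash
python3 -c "
from workcell import *
print(hand_in())"
```

```text
the job is handed in; nothing more can be done
None
```

I set the steel weight down on the bare board, about 2 mm from its centre and within about 0.5° of its long side, and let go. The round weight and the other board's weight were not touched, and I handed the job in at about 11.3 s.

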